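# Close the channel stack on the conservator's board

### The job

Two aluminium channels lie side by side, open side up, on the white foam board. From the pieces of stock on the table take the third channel of the same width, which lies open side down, and set it, still open side down, centrally over the gap between the two so that their neighbouring flanges go inside it and one of its own flanges drops into each of them. It should sit fully down, parallel to them and with its ends about level with theirs; set it down rather than dropping it, and let go.

Things in the scene. Friction and masses are not known exactly. Their poses are not given: they have to be found in the camera images.
- cap_mid (a point): Channel to move: aluminium U-section lying open side down on the table, right of the board. 140 mm long, 60 wide, 40 high, walls 3 mm, about 150 g. Point: its centre, half-way up (20 mm above its underside); x along its length, y across (grasp across the 60 mm), z up. Near it lie a narrower channel (35 mm wide, 25 high) and a closed square tube (40 mm), same length and metal: not these.
- board: White foam board, 300 x 240 x 20 mm, fixed; origin at the centre of its underside, top 20 mm above the table, x along its length, z up. The pair lies on its near half. Seated, the third channel's centre is 3 mm above theirs (43 mm above the table); centred it has 19 mm play to each side, and 32 mm is free beside each outer face for a finger.
- left_mid (a point): Aluminium channel lying open side up on the board, the left one of the pair seen from the robot (+y side). 140 mm long, 60 wide, 40 high, walls 3 mm, about 150 g, loose. The point is its centre, half-way up (20 mm above the board); x along its length, y across it to the left, z up. The pair lie parallel, 10 mm apart (centres 70 mm apart across), ends level to about 12 mm.
- right_mid (a point): Aluminium channel lying open side up on the board, the right one of the pair seen from the robot (-y side). 140 mm long, 60 wide, 40 high, walls 3 mm, about 150 g, loose. The point is its centre, half-way up (20 mm above the board); x along its length, y across it to the left, z up. The pair lie parallel, 10 mm apart (centres 70 mm apart across), ends level to about 12 mm.
Not all that is in view belongs to the job. What is shaped like the part that bears cap_mid but pink or turquoise is not meant.

How it is judged:
At the end, for the whole second after the job is handed in: The third channel rests open side down, level to 7 deg, its centre 3 (+-5) mm above those of the two, one flange in each: 6 to 54 mm inward of each one's centre line, parallel to 11 deg, centres within 25 mm lengthwise. The two still lie level on the board and it is at rest (y of cap_mid in the frame of left_mid between -0.054 and -0.006 m and x of cap_mid in the frame of left_mid between -0.025 and 0.025 m and z of cap_mid in the frame of left_mid between -0.002 and 0.008 m and angle between the x axis of cap_mid and the x axis of left_mid, either way round below 0.2 rad and angle between each of left_mid, right_mid, cap_mid's own z axis and vertical below 0.12 rad and height (world z) of left_mid between 0.034 and 0.047 m and y of cap_mid in the frame of right_mid between 0.006 and 0.054 m and x of cap_mid in the frame of right_mid between -0.025 and 0.025 m and z of cap_mid in the frame of right_mid between -0.002 and 0.008 m and angle between the x axis of cap_mid and the x axis of right_mid, either way round below 0.2 rad and height (world z) of right_mid between 0.034 and 0.047 m and linear speed of cap below 0.02 m/s and angular speed of cap below 0.2 rad/s); the robot touches nothing.
It fails at once if the third channel is let go while more than about 40 mm above its seat (height (world z) of cap_mid above 0.085 m and contact force between cap and the fingers below 0.05 N).
It also fails if it takes over 32 s, if anything falls off the work surface, if the arm or the gripper's body presses on something with over 40 N, if the wrist force passes 120 N, or if a joint passes its speed limit or range.

### The arm

A 7-joint arm with a two-finger parallel gripper is mounted at the origin on the work surface. World frame = base frame: x ahead of the robot, y to its left, z up, the work surface at z = 0. Lengths are in m, angles in rad, forces in N, time in s.
With the tool pointing down it reaches from about 0.4 to 0.85 m from the base axis. Payload 10.4 kg.
Tool frame: the origin (TCP) lies at the very end of the fingers, on their centre line; the grasp point (between the pads) lies r.grip_depth behind it (r.grip_depth is the distance from the TCP to the grasp point, in m); y points along the fingers, z is the direction in which the jaws open and shut, and the axes are right-handed (so a half turn about y gives the same grasp; the last joint's range is limited). The gripper opens to 87 mm and grips with 3 to 60 N. Pads are 19 mm wide; open, the fingers measure 117 mm over their backs; the gripper's body (75 mm by 190 mm) begins 51 mm behind the grasp point.
Start: joints at [-1.228, 0.332, -0.065, 1.46, 0.022, 1.35, -0.088], TCP at [0.224, 0.584, 0.223] pointing down, gripper open.
Joint ranges: [-2.6, 2.6], [-0.5, 2.12], [-1.47, 1.34], [0.16, 2.42], [-1.27, 4.41], [0.06, 2.06], [-2.6, 2.6]. Speed limits (rad/s): [2.22, 2.22, 2.79, 2.79, 3.14, 3.14, 3.14].

### API

Orientations are given as a unit quaternion [x, y, z, w].
In Python, from bench import r gives the robot as it stands.
- The arm moves only by the shell command python3 -m jog 'ROWS' [OPENING] [FORCE]. ROWS is JSON, a list of rows, each a list of 6 numbers: the shift along the tool's x, y, z in m, then the turn, a rotation vector about the tool's x, y, z in degrees. A call has 1 to 12 rows; each row shifts and turns the pose as measured when the row begins, along the tool's axes as they then stand; what a row does not reach is not made up. A row lasts 1/12 s, in which the tool goes at most 41.7 mm and 7.16 degrees, less where a joint would pass 70% of its speed; a pose out of reach is approached as far as the arm can. A call with a gripper value outside its range is refused whole. OPENING is the opening, from -1 (shut) to 1 (fully open), so that 0 is half open, set as the call begins (- or left out, the last holds). The fingers move at their own pace and stop on an object; FORCE is the grip in N (left out, the last holds). Time passes only in rows, so rows that do not move let the fingers close. It gives the time, the measured TCP pose, the force and the opening at its end, in the units of the state.
- r.read_state(): the state, without advancing time (a new reading comes with each control period).
- r.camera(name): name is "scene" or "top"; returns a dict with "image" (384x512x3 uint8, red, green, blue), "range_z" (384x512 float32, m along the optical axis (not along the pixel's ray), 0 where there is no reading), "K" (3x3 intrinsics, pixels), "k1" (the pictures are not rectified: a ray, as slopes to the right and down, at radius r is drawn at 1 + k1 r^2 times it, then the intrinsics apply), "R" (3x3) and "t" (3): a world point X has camera coordinates R X + t. Camera axes: x right, y down, z forward; pixel columns grow to the right and rows downward; lengths in m; the calibration is good to about 2 mm. A picture is of the moment at which its call begins.
- r.close_job(): hands the job in, once; it reports no verdict.
The state is a dict: "time": time; "joint_positions": joint angles; "joint_vel": joint speeds; "joint_torque": joint torques, N m; "ee_pos": TCP position; "eef_rot": TCP orientation; "ft_force": force on the tool from outside, world axes, zero at the start; "torque": the same for the moment, N m; "width": finger opening in m.
Only numpy, scipy, OpenCV 4.12 (cv2) and the standard library are available. Lean on these libraries where they do the work, as an engineer would, in place of code of your own. Each camera call takes 0.05 s, during which the arm holds its last target. There are 200 camera calls.

## Working session

There is one attempt and no reset: what is moved stays moved. The work goes in short steps, Python scripts to look and compute and a shell command to move; the robot and the scene stay as the last step left them, time stands still between calls to the robot, and variables do not carry over. Pictures are saved under pics/ and viewed, about 8 in all and at most 12, crops included, and the job is handed in when it is done.

```bash
mkdir -p pics; cat > h.py <<'E'
import numpy as np, cv2
from bench import r
def shot(name):
    c=r.camera(name); np.savez('pics/last_%s.npz'%name,**{k:np.asarray(v) for k,v in c.items()}); return c
def world(c):
    h,w=c['range_z'].shape
    K=np.asarray(c['K'],float);k1=float(c['k1'])
    u,v=np.meshgrid(np.arange(w),np.arange(h))
    p=np.stack([u,v],-1).reshape(-1,1,2).astype(float)
    q=cv2.undistortPoints(p,K,np.array([k1,0,0,0.])).reshape(h,w,2)
    z=c['range_z'].astype(float)
    P=np.dstack([q[...,0]*z,q[...,1]*z,z])
    W=(P-np.asarray(c['t']).reshape(3))@np.asarray(c['R'])
    W[z==0]=np.nan
    return W
E
python3 - <<'E'
from h import *
a=shot('top');b=shot('scene')
im=np.hstack([a['image'],b['image']])
cv2.imwrite('pics/a.png',cv2.resize(a['image'][...,::-1],(800,600)))
cv2.imwrite('pics/b.png',cv2.resize(b['image'][...,::-1],(800,600)))
print(r.read_state(),r.grip_depth)
for c in (a,b): print(-np.asarray(c['R']).T@np.asarray(c['t']).ravel(), c['R'])
E
```

```text
{'time': 0.1, 'joint_positions': array([-1.22762972,  0.33281109, -0.06465893,  1.4608249 ,  0.02160514,
        1.34987365, -0.08852752]), 'joint_vel': array([ 0.00058883, -0.0028749 ,  0.0012929 , -0.00421568,  0.00021623,
       -0.00235456,  0.0007559 ]), 'joint_torque': array([ 9.05375036e-04, -6.24539423e+01,  2.43435474e-02, -3.90720642e+01,
       -6.13878085e-02,  3.66898498e-02,  5.84902068e-05]), 'ee_pos': array([0.22345193, 0.58334479, 0.22184736]), 'eef_rot': array([ 0.69574015, -0.12866823,  0.12856091, -0.69488288]), 'ft_force': array([0.00169807, 0.18740812, 0.72502184]), 'torque': array([-0.01184635, -0.02663371,  0.03123648]), 'width': 0.08689614480876356} 0.0187
[ 0.3009723  -0.1165315   1.20980238] [[-0.00907717 -0.99992517  0.00820123]
 [-0.99099564  0.00789984 -0.13366091]
 [ 0.13358612 -0.00934064 -0.99099319]]
[1.4394907  0.04094224 0.81472264] [[-0.15919328  0.98721302 -0.00824291]
 [ 0.59076708  0.08856814 -0.8019663 ]
 [-0.79098151 -0.13253728 -0.59731241]]
```

View pics/a.png

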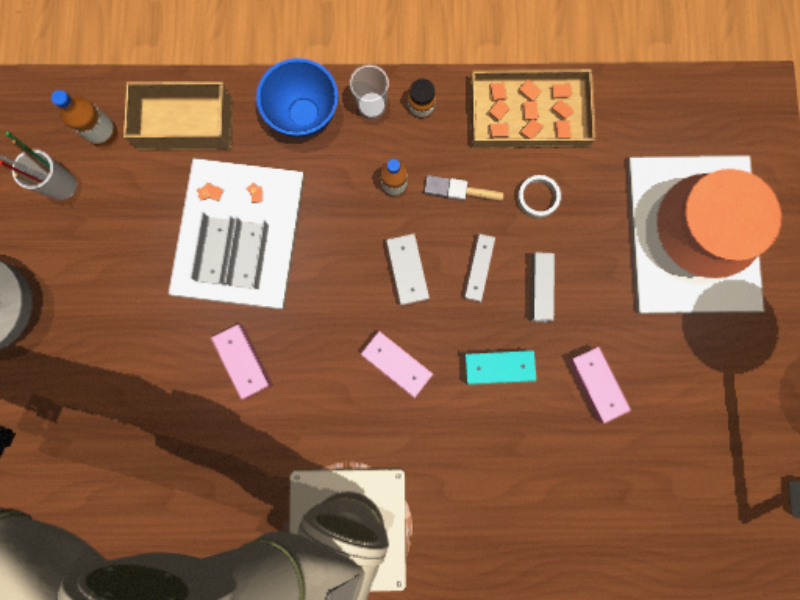

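View pics/b.png

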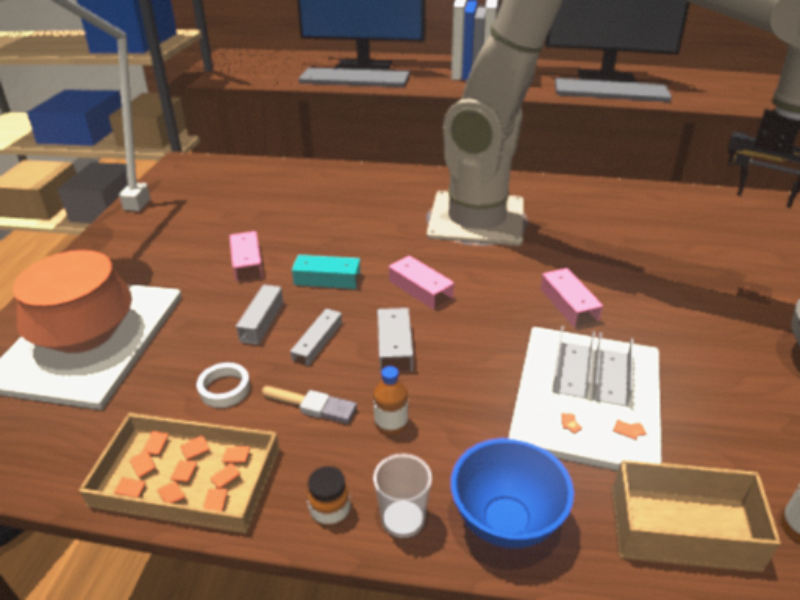

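Top view (800×600): the grey candidates are (407,269) wide with two holes, (480,268) narrower, and (543,287) square tube. The wide one fits 60 mm. The pink and turquoise pieces are excluded. The pair lies at (213,250) and (249,254). Next I'll measure and enlarge.

```bash
cat >> h.py <<'E'
def rect(p):
    (c,s,a)=cv2.minAreaRect((p[:,:2]*1000).astype(np.float32))
    b=cv2.boxPoints((c,s,a)); e=[b[1]-b[0],b[2]-b[1]]; e=max(e,key=np.linalg.norm)
    yaw=np.degrees(np.arctan2(e[1],e[0])); yaw=(yaw+90)%180-90
    return np.round(c,1),np.round(sorted(s),1),round(float(yaw),1)
E
python3 - <<'E'
from h import *
for n in('top','scene'):
    c=dict(np.load('pics/last_%s.npz'%n)); W=world(c); x,y,z=np.moveaxis(W,-1,0)
    if n=='top':
        g=lambda u,v:np.round(W[int(v/1.5625),int(u/1.5625)],3)
        for q in [(407,269),(480,268),(543,287),(213,250),(249,254),(250,170)]: print(q,g(*q))
        im=c['image'][120:260,90:360,::-1]; cv2.imwrite('pics/c.png',cv2.resize(im,None,fx=2.9,fy=2.9,interpolation=cv2.INTER_CUBIC))
        C=g(407,269);L=g(213,250);Rr=g(249,254)
    m=(abs(x-C[0])<.11)&(abs(y-C[1])<.06)&(z>.033)&(z<.05)
    print(n,'cap',m.sum(),rect(W[m]),np.median(z[m]))
    B=(L+Rr)/2
    near=(abs(x-B[0])<.12)&(abs(y-B[1])<.12)
    m=near&(z>.042)&(z<.075); print('flanges',m.sum(),rect(W[m]),np.percentile(z[m],[50,95]))
    sat=c['image'].astype(int); white=sat.min(-1)>215
    m=near&(z>.015)&(z<.075)&~white; print('metal',m.sum(),rect(W[m]))
    for k in(L,Rr):
        m=(abs(x-k[0])<.1)&(abs(y-k[1])<.027)&(z<.03)&(z>.0215); print('floor',m.sum(),W[m].mean(0))
    m=(abs(x-B[0])<.2)&(abs(y-B[1])<.2)&(z>.015)&(z<.03); print('board',rect(W[m]))
E
```

```text
(407, 269) [ 0.523 -0.123  0.042]
(480, 268) [ 0.528 -0.278  0.024]
(543, 287) [ 0.485 -0.404  0.039]
(213, 250) [0.569 0.283 0.023]
(249, 254) [0.563 0.209 0.02 ]
(250, 170) [0.748 0.211 0.019]
top cap 786 (array([ 525.1, -125.3]), array([ 60. , 140.1]), 12.0) 0.03932053006143002
flanges 461 (array([565.3, 241.2]), array([131.3, 140.1]), -7.7) [0.05558726 0.06195559]
metal 1728 (array([575.8, 240.1]), array([229.4, 239.9]), 82.3)
floor 403 [0.56749208 0.28359762 0.02385106]
floor 432 [0.56158613 0.21133897 0.02368933]
board (array([568.7, 240.9]), array([239.9, 385.6]), -7.8)
scene cap 632 (array([ 523.2, -126.3]), array([ 59.9, 145.6]), 11.9) 0.04089307349910476
flanges 271 (array([565. , 240.2]), array([131. , 143.2]), -6.8) [0.05883776 0.06227296]
metal 1075 (array([569.5, 258.8]), array([207.7, 232.7]), -0.3)
floor 616 [0.57895907 0.28092195 0.0239318 ]
floor 643 [0.57112161 0.20886535 0.02354629]
board (array([567. , 242.2]), array([241.4, 394.4]), -8.4)
```

View pics/c.png

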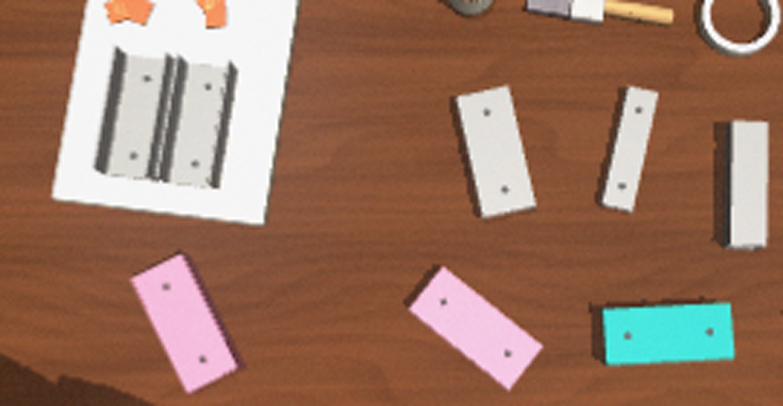

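The crop shows the wide grey channel at crop (496,152), measured 60×140 mm. The narrow channel is at (630,150) and the tube at (748,185). So the target part is at (0.524,-0.126) with yaw 12°. Its seat is at (0.565,0.241) with yaw -7.7°.

```bash
cat > go.py <<'E'
import sys
from h import *
from scipy.spatial.transform import Rotation as Ro
x,y,z,yaw=map(float,sys.argv[1:5])
s=r.read_state();R0=Ro.from_quat(s['eef_rot'])
for f in(0,180):
    a=np.radians(yaw+f); zt=np.array([-np.sin(a),np.cos(a),0]); yt=np.array([0,0,-1.])
    Rt=Ro.from_matrix(np.c_[np.cross(yt,zt),yt,zt])
    print('turn(tool,deg)',np.round((R0.inv()*Rt).as_rotvec(True),1),'shift now(mm)',np.round(1e3*R0.inv().apply([x,y,z]-s['ee_pos']),1),'shift after turn',np.round(1e3*Rt.inv().apply([x,y,z]-s['ee_pos']),1))
print(s['time'],np.round(s['joint_positions'],2),np.round(s['ee_pos'],4),np.round(s['ft_force'],1),round(s['width'],4))
E
python3 go.py .524 -.126 .16 12
```

```text
turn(tool,deg) [  0.1 -33.   -0. ] shift now(mm) [ 534.4   62.6 -554.8] shift after turn [ 146.5   61.8 -756.3]
turn(tool,deg) [0.00e+00 1.47e+02 1.00e-01] shift now(mm) [ 534.4   62.6 -554.8] shift after turn [-146.5   61.8  756.3]
0.1 [-1.23  0.33 -0.06  1.46  0.02  1.35 -0.09] [0.2235 0.5833 0.2218] [0.  0.2 0.7] 0.0869
```

```bash
python3 -m jog '[[0.026,0,-0.027,0,0,0],[0.026,0,-0.027,0,0,0],[0.026,0,-0.027,0,0,0],[0.026,0,-0.027,0,0,0],[0.026,0,-0.027,0,0,0],[0.026,0,-0.027,0,0,0],[0.026,0,-0.027,0,0,0],[0.026,0,-0.027,0,0,0],[0.026,0,-0.027,0,0,0],[0.026,0,-0.027,0,0,0]]' 1 20; python3 go.py .524 -.126 .16 12
```

```text
time: 0.93
ee_pos: [0.3686, 0.2286, 0.2159]
eef_rot: [0.698, -0.126, 0.121, -0.694]
ft_force: [2.1, 0.4, 0.5]
width: 0.0872
turn(tool,deg) [  0.3 -32.2  -0.5] shift now(mm) [ 268.4   56.4 -278.9] shift after turn [  78.2   55.9 -379.2]
turn(tool,deg) [  0.6 147.8   0.4] shift now(mm) [ 268.4   56.4 -278.9] shift after turn [-78.2  55.9 379.2]
0.9333 [-0.86 -0.09  0.19  1.94  0.02  1.3   0.54] [0.3686 0.2286 0.2159] [2.1 0.4 0.5] 0.0872
```

```bash
python3 -m jog '[[0.026,0,-0.027,0,0,0],[0.026,0,-0.027,0,0,0],[0.026,0,-0.027,0,0,0],[0.026,0,-0.027,0,0,0],[0.026,0,-0.027,0,0,0],[0.026,0,-0.027,0,0,0],[0.026,0,-0.027,0,0,0],[0.026,0,-0.027,0,0,0],[0.026,0,-0.027,0,0,0],[0.026,0,-0.027,0,0,0]]'; python3 -m jog '[[0,0,0,0,-6.4,0],[0,0,0,0,-6.4,0],[0,0,0,0,-6.4,0],[0,0,0,0,-6.4,0],[0,0,0,0,-6.4,0],[0,0,0,0,0,0]]';  python3 go.py .524 -.126 .08 12
```

```text
time: 1.77
ee_pos: [0.5214, -0.1342, 0.2158]
eef_rot: [0.698, -0.126, 0.121, -0.695]
ft_force: [1.1, 0.7, 0.1]
width: 0.0871
time: 2.27
ee_pos: [0.5208, -0.1459, 0.2132]
eef_rot: [0.706, 0.072, -0.082, -0.7]
ft_force: [0.4, -0.1, 0.6]
width: 0.0869
turn(tool,deg) [ 0.4  0.5 -0.8] shift now(mm) [  9.4 132.9  19.6] shift after turn [  7.3 133.2  18.8]
turn(tool,deg) [  -1.3 -179.5   -0.6] shift now(mm) [  9.4 132.9  19.6] shift after turn [ -7.3 133.2 -18.8]
2.2667 [-0.38  0.17  0.63  1.72 -0.09  1.3   2.06] [ 0.5208 -0.1459  0.2132] [ 0.4 -0.1  0.6] 0.0869
```

```bash
python3 -m jog '[[0.002,0.03,0.005,0.1,0.1,-0.2],[0.002,0.03,0.005,0.1,0.1,-0.2],[0.002,0.03,0.005,0.1,0.1,-0.2],[0.002,0.02,0.004,0.1,0.1,-0.2],[0,0,0,0,0,0],[0,0,0,0,0,0]]';  python3 go.py .524 -.126 .014 12
python3 - <<'E'
from h import *
c=shot('scene');a=shot('top')
i=np.hstack([cv2.resize(c['image'][150:270,190:330],None,fx=3,fy=3,interpolation=cv2.INTER_CUBIC)[:,:400],cv2.resize(a['image'][110:230,190:320],None,fx=3,fy=3,interpolation=cv2.INTER_CUBIC)])
cv2.imwrite('pics/d.png',i[...,::-1])
E
```

```text
time: 2.77
ee_pos: [0.5242, -0.126, 0.0999]
eef_rot: [-0.704, -0.068, 0.066, 0.704]
ft_force: [-0.5, -0.2, 1.1]
width: 0.087
turn(tool,deg) [-0.  -1.2  0.2] shift now(mm) [-0.4 85.9 -0. ] shift after turn [-0.2 85.9  0. ]
turn(tool,deg) [ -0.2 178.8  -0. ] shift now(mm) [-0.4 85.9 -0. ] shift after turn [ 0.2 85.9 -0. ]
2.7667 [-0.37  0.27  0.6   1.86 -0.18  1.05  2.06] [ 0.5242 -0.126   0.0999] [-0.5 -0.2  1.1] 0.087
```

View pics/d.png

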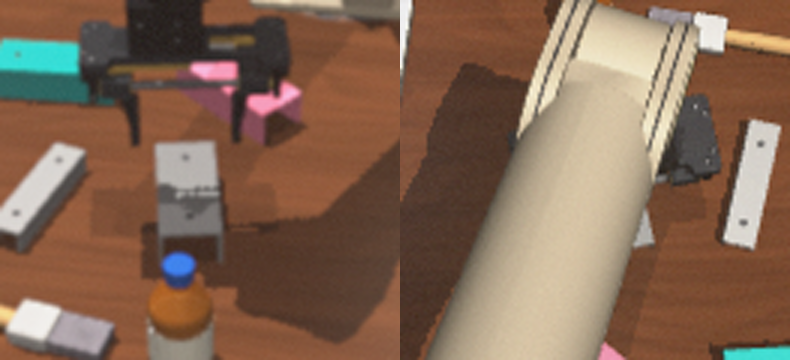

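The fingers, at (133,120) and (237,120), straddle the cap at (188,190). I'll descend and grip.

```bash
python3 -m jog '[[0,0.025,0,0,-0.6,0],[0,0.025,0,0,-0.6,0],[0,0.02,0,0,0,0],[0,0.01,0,0,0,0],[0,0,0,0,0,0]]'; python3 go.py .524 -.126 .014 12;  python3 -m jog '[[0,0,0,0,0,0],[0,0,0,0,0,0],[0,0,0,0,0,0],[0,0,0,0,0,0],[0,0,0,0,0,0],[0,0,0,0,0,0],[0,0,0,0,0,0],[0,0,0,0,0,0]]' 0.2 25; python3 go.py .565 .241 .15 -7.7
```

```text
time: 3.28
ee_pos: [0.5325, -0.1278, 0.0273]
eef_rot: [0.704, 0.08, -0.066, -0.703]
ft_force: [-0.0, -0.3, 0.9]
width: 0.087
turn(tool,deg) [ 0.2 -0.1  1.1] shift now(mm) [-8.2 13.1  3.5] shift after turn [-7.9 13.3  3.5]
turn(tool,deg) [ -1.7 179.9   0.3] shift now(mm) [-8.2 13.1  3.5] shift after turn [ 7.9 13.3 -3.5]
3.2833 [-0.32  0.39  0.56  1.91 -0.26  0.9   2.15] [ 0.5325 -0.1278  0.0273] [-0.  -0.3  0.9] 0.087
time: 3.95
ee_pos: [0.5361, -0.1285, 0.0338]
eef_rot: [0.704, 0.082, -0.063, -0.702]
ft_force: [-0.2, -0.5, -1.6]
width: 0.0597
turn(tool,deg) [ 0.  19.5  1.6] shift now(mm) [ 107.  -115.2  355.2] shift after turn [ -20.9 -116.2  370. ]
turn(tool,deg) [   2.2 -160.5   -0. ] shift now(mm) [ 107.  -115.2  355.2] shift after turn [  20.9 -116.2 -370. ]
3.95 [-0.32  0.38  0.56  1.9  -0.26  0.9   2.14] [ 0.5361 -0.1285  0.0338] [-0.2 -0.5 -1.6] 0.0597
```

It drifted up by about 6 mm during the zero rows, so the grip is shallow. I'll reopen and go deeper.

```bash
python3 -m jog '[[-0.001,0,0,0,0,0],[-0.001,0.001,0,0,0,0],[-0.001,0.001,0,0,0,0],[-0.001,0.001,0,0,0,0]]' 1; python3 -m jog '[[-0.005,0.008,0.001,0,0,0.5],[-0.005,0.008,0.001,0,0,0.5],[-0.003,0.006,0.001,0,0,0.3]]';python3 go.py .524 -.126 .014 12
```

```text
time: 4.28
ee_pos: [0.5324, -0.1295, 0.0308]
eef_rot: [0.704, 0.083, -0.063, -0.702]
ft_force: [-0.7, -0.7, 0.1]
width: 0.0787
time: 4.53
ee_pos: [0.5191, -0.1296, 0.0076]
eef_rot: [0.705, 0.075, -0.071, -0.701]
ft_force: [0.5, 0.1, -0.5]
width: 0.0865
turn(tool,deg) [ 0.3 -0.2  0.3] shift now(mm) [ 5.6 -6.4  2.5] shift after turn [ 5.6 -6.4  2.5]
turn(tool,deg) [ -0.4 179.8   0.5] shift now(mm) [ 5.6 -6.4  2.5] shift after turn [-5.6 -6.4 -2.5]
4.5333 [-0.32  0.4   0.55  1.94 -0.27  0.86  2.16] [ 0.5191 -0.1296  0.0076] [ 0.5  0.1 -0.5] 0.0865
```

```bash
python3 -m jog '[[0.003,-0.004,0.001,0,0,0],[0.001,0,0.001,0,0,0],[0,0,0,0,0,0]]' 0.2 25; python3 -m jog '[[0,0,0,0,0,0],[0,0,0,0,0,0],[0,0,0,0,0,0]]'; python3 go.py .524 -.126 .014 12
```

```text
time: 4.78
ee_pos: [0.5205, -0.1262, 0.0093]
eef_rot: [0.705, 0.073, -0.072, -0.702]
ft_force: [-0.2, 0.9, 0.0]
width: 0.074
time: 5.03
ee_pos: [0.5212, -0.1262, 0.0098]
eef_rot: [0.705, 0.073, -0.072, -0.701]
ft_force: [0.1, -0.0, -0.9]
width: 0.0595
turn(tool,deg) [ 0.3 -0.2  0.1] shift now(mm) [ 2.8 -4.2 -0.4] shift after turn [ 2.8 -4.2 -0.3]
turn(tool,deg) [-1.000e-01  1.798e+02  5.000e-01] shift now(mm) [ 2.8 -4.2 -0.4] shift after turn [-2.8 -4.2  0.3]
5.0333 [-0.32  0.4   0.55  1.93 -0.27  0.87  2.15] [ 0.5212 -0.1262  0.0098] [ 0.1 -0.  -0.9] 0.0595
```

```bash
python3 -m jog '[[0,0,0,0,0,0],[0,-0.01,0,0,0,0],[0,-0.02,0,0,0,0],[0,-0.025,0,0,0,0],[0,-0.025,0,0,0,0],[0,-0.025,0,0,0,0],[0,-0.015,0,0,0,0],[0,0,0,0,0,0]]' -0.3 25;  python3 go.py .562 .241 .13 -7.7
```

```text
time: 5.7
ee_pos: [0.5187, -0.1263, 0.1374]
eef_rot: [0.705, 0.071, -0.073, -0.702]
ft_force: [0.6, 0.5, -2.1]
width: 0.0598
turn(tool,deg) [ 0.3 19.4 -0.1] shift now(mm) [116.7   5.3 351. ] shift after turn [ -6.3   7.4 369.8]
turn(tool,deg) [  -0.2 -160.6   -0.4] shift now(mm) [116.7   5.3 351. ] shift after turn [   6.3    7.4 -369.8]
5.7 [-0.39  0.22  0.62  1.84 -0.13  1.13  2.04] [ 0.5187 -0.1263  0.1374] [ 0.6  0.5 -2.1] 0.0598
```

```bash
python3 -m jog '[[0,0,0,0,4,0],[0,0,0,0,5,0],[0,0,0,0,5,0],[0,0,0,0,4,0],[0,0,0,0,0,0]]';python3 -m jog '[[0,0,0.015,0,0,0],[0,0,0.03,0,0,0],[0,0,0.035,0,0,0],[0,0,0.035,0,0,0],[0,0,0.035,0,0,0],[0,0,0.035,0,0,0],[0,0,0.035,0,0,0],[0,0,0.035,0,0,0],[0,0,0.03,0,0,0],[0,0,0.02,0,0,0],[0,0,0.01,0,0,0],[0,0,0,0,0,0]]';  python3 go.py .562 .241 .13 -7.7
```

```text
time: 6.12
ee_pos: [0.518, -0.1264, 0.1373]
eef_rot: [0.707, -0.044, 0.044, -0.704]
ft_force: [-0.6, 0.8, -2.3]
width: 0.0602
time: 7.12
ee_pos: [0.5509, 0.1976, 0.1283]
eef_rot: [0.709, -0.039, 0.033, -0.704]
ft_force: [-0.7, -0.7, -1.8]
width: 0.0598
turn(tool,deg) [ 0.4  1.9 -0.4] shift now(mm) [ 6.7 -2.1 44.3] shift after turn [ 5.2 -1.7 44.5]
turn(tool,deg) [  -0.7 -178.1   -0.7] shift now(mm) [ 6.7 -2.1 44.3] shift after turn [ -5.2  -1.7 -44.5]
7.1167 [-0.81  0.34  0.46  1.7  -0.16  1.15  1.17] [0.5509 0.1976 0.1283] [-0.7 -0.7 -1.8] 0.0598
```

```bash
python3 -m jog '[[0.002,0,0.02,0,0.8,0],[0.002,0,0.016,0,0.8,0],[0.001,0,0.008,0,0.3,0],[0,0,0,0,0,0],[0,0,0,0,0,0]]';  python3 go.py .562 .241 .033 -7.7
python3 - <<'E'
from h import *
c=shot('scene'); a=shot('top')
for n,d in(('scene',c),('top',a)):
    W=world(d);x,y,z=np.moveaxis(W,-1,0)
    m=(abs(x-.565)<.12)&(abs(y-.24)<.05)&(z>.158)&(z<.176); print(n,m.sum())
    m=(abs(x-.565)<.1)&(abs(y-.24)<.1)&(z>.042)&(z<.075); print('fl',m.sum(),rect(W[m]))
    m=(abs(x-.565)<.12)&(abs(y-.24)<.1)&(z>.10)&(z<.162)&(d['image'].min(-1)>70); print('cap',m.sum(),rect(W[m]) if m.sum()>5 else '')
i=np.hstack([cv2.resize(c['image'][150:310,300:450],None,fx=3,fy=3,interpolation=cv2.INTER_CUBIC),cv2.resize(a['image'][90:250,70:180],None,fx=3,fy=3,interpolation=cv2.INTER_CUBIC)])
cv2.imwrite('pics/e.png',i[...,::-1])
E
```

```text
time: 7.53
ee_pos: [0.5614, 0.2335, 0.1264]
eef_rot: [0.71, -0.052, 0.045, -0.701]
ft_force: [-0.4, -1.1, -2.2]
width: 0.0599
turn(tool,deg) [ 0.7 -0.1 -0.5] shift now(mm) [ 0.4 93.3  8.7] shift after turn [-0.4 93.4  7.5]
turn(tool,deg) [  0.8 179.9   1.2] shift now(mm) [ 0.4 93.3  8.7] shift after turn [ 0.4 93.4 -7.5]
7.5333 [-0.83  0.39  0.46  1.64 -0.18  1.17  1.1 ] [0.5614 0.2335 0.1264] [-0.4 -1.1 -2.2] 0.0599
scene 290
fl 249 (array([567.3, 240.6]), array([130.9, 139.6]), -7.4)
cap 769 (array([563.6, 231.4]), array([ 73.7, 147.1]), -7.8)
top 78
fl 165 (array([563.7, 241.1]), array([130.2, 138.1]), -7.9)
cap 443 (array([565.1, 232.2]), array([ 61.4, 139.8]), -8.1)
```

View pics/e.png

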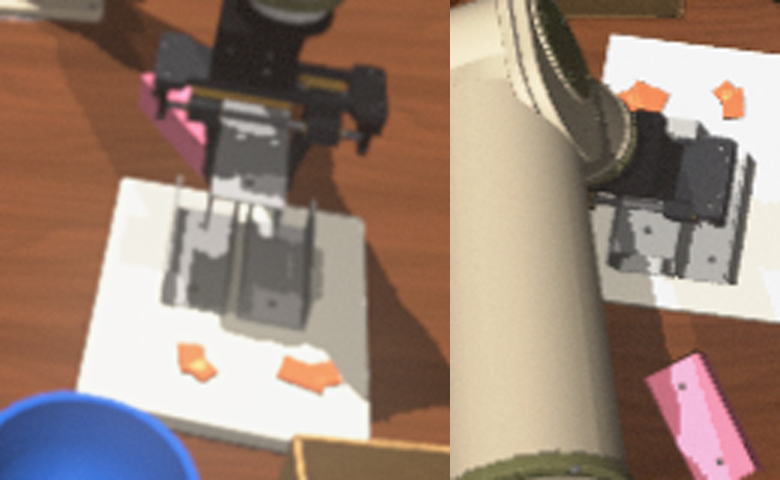

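The cap hangs over the pair, at (250,150) in the left half. It is parallel to them, 9 mm short in y and aligned in x. I'll correct that and descend.

```bash
python3 -m jog '[[0,0,0.005,0,0,0],[0,0,0.004,0,0,0],[0,0.01,0,0.2,0,-0.2],[0,0.015,0,0.2,0,-0.2],[0,0.01,0,0.2,0,-0.2],[0,0,0,0,0,0]]';  python3 go.py .562 .241 .033 -7.7
```

```text
time: 8.13
ee_pos: [0.5632, 0.2397, 0.0897]
eef_rot: [0.706, -0.048, 0.051, -0.705]
ft_force: [-0.1, -0.4, -2.2]
width: 0.0603
turn(tool,deg) [ 0.  -0.3  0.3] shift now(mm) [-1.6 56.7  1.1] shift after turn [-1.4 56.7  1.1]
turn(tool,deg) [ -0.4 179.7   0. ] shift now(mm) [-1.6 56.7  1.1] shift after turn [ 1.4 56.7 -1.1]
8.1333 [-0.83  0.43  0.44  1.67 -0.2   1.08  1.1 ] [0.5632 0.2397 0.0897] [-0.1 -0.4 -2.2] 0.0603
```

```bash
python3 -m jog '[[0,0.008,0.001,0,0,0],[0,0.01,0,0,0,0],[0,0.01,0,0,0,0],[0,0.006,0,0,0,0],[0,0.004,0,0,0,0],[0,0,0,0,0,0]]';  python3 go.py .562 .241 .033 -7.7
```

```text
time: 8.63
ee_pos: [0.5631, 0.2404, 0.0471]
eef_rot: [0.706, -0.048, 0.051, -0.705]
ft_force: [0.3, -0.0, -1.3]
width: 0.0598
turn(tool,deg) [ 0.1 -0.3  0.2] shift now(mm) [-1.3 14.1  0.4] shift after turn [-1.2 14.1  0.4]
turn(tool,deg) [-3.000e-01  1.797e+02  1.000e-01] shift now(mm) [-1.3 14.1  0.4] shift after turn [ 1.2 14.1 -0.4]
8.6333 [-0.82  0.48  0.43  1.7  -0.22  1.    1.12] [0.5631 0.2404 0.0471] [ 0.3 -0.  -1.3] 0.0598
```

Now about 14 mm above the seat and unobstructed.

```bash
python3 -m jog '[[0,0.004,0,0,0,0],[0,0.004,0,0,0,0],[0,0.003,0,0,0,0],[0,0.002,0,0,0,0],[0,0,0,0,0,0]]';  python3 go.py .562 .241 .033 -7.7; python3 -m jog '[[0,0.002,0,0,0,0],[0,0,0,0,0,0]]';python3 go.py .562 .241 .033 -7.7
```

```text
time: 9.05
ee_pos: [0.5638, 0.2406, 0.0334]
eef_rot: [0.706, -0.048, 0.051, -0.705]
ft_force: [-0.5, -0.7, -1.8]
width: 0.0599
turn(tool,deg) [ 0.  -0.3  0.3] shift now(mm) [-1.9  0.4  0.1] shift after turn [-1.9  0.4  0.2]
turn(tool,deg) [ -0.4 179.7   0. ] shift now(mm) [-1.9  0.4  0.1] shift after turn [ 1.9  0.4 -0.2]
9.05 [-0.81  0.5   0.42  1.71 -0.23  0.98  1.13] [0.5638 0.2406 0.0334] [-0.5 -0.7 -1.8] 0.0599
time: 9.22
ee_pos: [0.5646, 0.2408, 0.033]
eef_rot: [-0.705, 0.047, -0.052, 0.705]
ft_force: [-0.0, 0.2, -0.8]
width: 0.0597
turn(tool,deg) [-0.  -0.3  0.3] shift now(mm) [-2.6 -0.  -0.2] shift after turn [-2.6 -0.  -0.2]
turn(tool,deg) [-5.000e-01  1.797e+02 -1.000e-01] shift now(mm) [-2.6 -0.  -0.2] shift after turn [ 2.6 -0.   0.2]
9.2167 [-0.81  0.5   0.42  1.71 -0.23  0.98  1.13] [0.5646 0.2408 0.033 ] [-0.   0.2 -0.8] 0.0597
```

```bash
python3 -m jog '[[0,0.002,0,0,0,0],[0,0.001,0,0,0,0]]';python3 -m jog '[[0,0.002,0,0,0,0],[0,0,0,0,0,0]]'
```

```text
time: 9.38
ee_pos: [0.5653, 0.2411, 0.0324]
eef_rot: [-0.705, 0.047, -0.052, 0.706]
ft_force: [-6.1, -1.6, 7.7]
width: 0.0596
time: 9.55
ee_pos: [0.5656, 0.2412, 0.0331]
eef_rot: [-0.704, 0.047, -0.052, 0.706]
ft_force: [0.2, -0.8, -1.3]
width: 0.0599
```

Contact at 0.0325 (+8 N), so it is seated. Now releasing, only part open to 74 mm.

```bash
python3 -m jog '[[0,0.001,0,0,0,0],[0,0,0,0,0,0],[0,0,0,0,0,0],[0,0,0,0,0,0],[0,0,0,0,0,0]]' 0.7; python3 go.py .565 .241 .033 -7.7
```

```text
time: 9.97
ee_pos: [0.5665, 0.2416, 0.0324]
eef_rot: [-0.704, 0.047, -0.053, 0.707]
ft_force: [-1.9, 0.0, -0.2]
width: 0.0733
turn(tool,deg) [-0.3 -0.3  0.5] shift now(mm) [-1.4 -0.6 -0.8] shift after turn [-1.4 -0.6 -0.8]
turn(tool,deg) [ -0.7 179.6  -0.4] shift now(mm) [-1.4 -0.6 -0.8] shift after turn [ 1.4 -0.6  0.8]
9.9667 [-0.81  0.5   0.42  1.71 -0.24  0.97  1.13] [0.5665 0.2416 0.0324] [-1.9  0.  -0.2] 0.0733
```

```bash
python3 -m jog '[[0,-0.006,0,0,0,0],[0,-0.012,0,0,0,0],[0,-0.02,0,0,0,0],[0,-0.025,0,0,0,0],[0,-0.03,0,0,0,0],[0,-0.03,0,0,0,0],[0,-0.03,0,0,0,0],[0,-0.02,0,0,0,0]]'; python3 -m jog '[[0,0,0.03,0,0,0],[0,0,0.03,0,0,0],[0,0,0.03,0,0,0],[0,0,0.03,0,0,0],[0,0,0.03,0,0,0],[0,0,0.03,0,0,0],[0,0,0.03,0,0,0],[0,0,0,0,0,0]]'
python3 - <<'E'
from h import *
c=shot('scene'); a=shot('top')
for n,d in(('scene',c),('top',a)):
    W=world(d);x,y,z=np.moveaxis(W,-1,0); N=(abs(x-.565)<.1)&(abs(y-.24)<.1)
    m=N&(z>.06)&(z<.075)&(abs(y-.24)<.045); print(n,'cap top',m.sum(),rect(W[m]),np.percentile(z[m],[5,50,95]))
    P=W[m];print('tilt',np.linalg.lstsq(np.c_[P[:,:2],np.ones(len(P))],P[:,2],rcond=None)[0][:2])
    m=N&(z>.042)&(z<.072); print('all',m.sum(),rect(W[m]))
i=np.hstack([cv2.resize(c['image'][190:310,310:450],None,fx=3,fy=3,interpolation=cv2.INTER_CUBIC),cv2.resize(a['image'][90:210,70:190],None,fx=3,fy=3,interpolation=cv2.INTER_CUBIC)])
cv2.imwrite('pics/f.png',i[...,::-1])
E
```

```text
time: 10.63
ee_pos: [0.5622, 0.239, 0.2134]
eef_rot: [0.706, -0.049, 0.051, -0.705]
ft_force: [-0.0, -0.3, -0.7]
width: 0.0738
time: 11.3
ee_pos: [0.5974, 0.4527, 0.235]
eef_rot: [-0.701, 0.046, -0.059, 0.709]
ft_force: [-0.5, 1.4, -0.8]
width: 0.0741
scene cap top 735 (array([568.5, 239.6]), array([ 59. , 146.1]), -7.8) [0.06107538 0.06343049 0.06583224]
tilt [-0.00574551 -0.00587797]
all 911 (array([568.5, 240.5]), array([131.2, 146.1]), -7.3)
top cap top 704 (array([569.2, 240.3]), array([ 60.7, 140.2]), -8.0) [0.06047757 0.06280312 0.06625863]
tilt [-0.00029128 -0.00317319]
all 1141 (array([567.2, 240.8]), array([132.1, 144.5]), -7.8)
```

View pics/f.png

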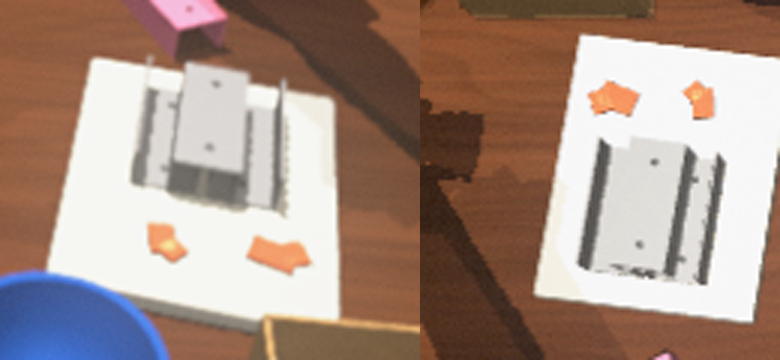

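The cap sits centrally with both flanges inside the pair. Its top is at 63 mm, level, the yaw matches, and the lengthwise offset is about 4 mm. Handing in.

```bash
python3 -c "
from bench import r
print(r.close_job())"
```

```text
the job is handed in; nothing more can be done
None
```

The third channel is seated, open side down, over the gap between the pair, with one flange in each. I handed the job in with the clock at about 11.4 s of the 32 s allowed; the hand-in reports no verdict.

- **Grasp:** I took the grey channel measured at 60 × 140 mm. The first grip came out shallow because the arm had drifted up, so I opened and regripped deeper before lifting.
- **Placing:** I lowered it until I felt about 8 N of contact at the expected height, then opened the fingers only to 74 mm and lifted straight up.
- **Last checks (both cameras):**
  - The top is at about 63 mm, as expected when fully down, and tilted less than 0.5°.
  - It is within about 1 mm of central across the pair and within 0.5° of parallel.
  - It lies about 4 mm off lengthwise.
  - The pair lies where it was, and the gripper is clear.
- **Disagreement:** The scene camera gave the channel's length as 146 mm where the top camera gave 140 mm. That does not affect the result.

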